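# Find the good sprung blade guide by feeler drag

### The arm

A 6-joint arm with a two-finger parallel gripper is mounted at the origin on the work surface. World frame = base frame: x ahead of the robot, y to its left, z up, the work surface at z = 0. Lengths are in mm, angles in rad, forces in N, time in s.
With the tool pointing down it reaches from about 300 to 850 mm from the base axis. Payload 5.4 kg.
Tool frame: the origin (TCP) lies at the very end of the fingers, on their centre line; the grasp point (between the pads) lies 19 mm behind it; z points along the fingers, y is the line along which they close (so a half turn about z gives the same grasp; the last joint's range is limited). The gripper opens to 85 mm and grips with 20 to 120 N. Pads are 22 mm wide; open, the fingers measure 114 mm over their backs; the gripper's body (76 mm by 85 mm) begins 54 mm behind the grasp point. The pads swing forward as they close: fully open they stand 13 mm farther back than shut.
Start: joints at [0.949, 0.158, 1.597, -0, 1.386, -0.21], TCP at [230.157, 526.91, 197.599] pointing down, gripper open.
Joint ranges: [-2.91, 2.91], [-0.94, 2.29], [0.18, 2.7], [-1.29, 4.43], [0.17, 2.64], [-3, 3]. Speed limits (rad/s): [2.57, 2.57, 3.14, 3.14, 3.14, 3.14].

### API

Orientations are given as a 3x3 rotation matrix whose columns are the frame's x, y, z axes.
In Python, from rig import r, optics gives the robot as it stands. The module is installed in compiled form; this text tells all that it offers.
- The arm moves only by the shell command python3 -m creep 'ROWS' [FORCE]. ROWS is JSON, one flat list of numbers, 5 for each row, row after row: the closure, from 0 (fully open) to 1 (shut), then the shift along the world's x, y, z in cm, then the turn about the world's z in degrees. In form: [gripper, x, y, z, yaw, gripper, x, y, z, yaw, ...]. A call has 1 to 20 rows; each row is the pose to reach, as a shift and turn from the pose commanded when the call began; what a row does not reach only later rows make up. A row lasts 1/12 s, in which the tool goes at most 41.7 mm and 7.16 degrees, less where a joint would pass 70% of its speed; a pose out of reach is approached as far as the arm can. A call with a gripper value outside its range is refused whole. The fingers move at their own pace and stop on an object; FORCE is the grip in N (left out, the last holds). Time passes only in rows, so rows that repeat a pose let the fingers close. It gives the time, the measured TCP pose, the force, the opening and the grip force at its end, in the units of the state.
- r.sense(): the state, without advancing time (a new reading comes with each control period).
- optics.get_image(name): name is "scene" or "side" or "wrist"; returns the picture (400x640x3 uint8, red, green, blue); there is no depth.
- optics.camera_params(name): a dict with "K" (3x3 intrinsics, pixels), "k1" (the pictures are not rectified: a ray, as slopes to the right and down, at radius r is drawn at 1 + k1 r^2 times it, then the intrinsics apply), "rvec" (rotation vector, rad) and "tvec" (3), from world to camera coordinates, as OpenCV has them. Camera axes: x right, y down, z forward; pixel columns grow to the right and rows downward; lengths in mm; the calibration is good to about 2 mm. A picture is of the moment at which its call begins: read the wrist's pose just before it. camera_params takes no time and is no camera call; for the wrist camera it gives the pose at the moment of the call.
- r.job_done(): hands the job in; it is judged then, once.
Trained networks look in the newest picture that a camera, given by its name, has taken for a name from the list of things; names that differ only in an ending like _2 or _b are one class to them, and where a whole thing is asked for, a point or a joint stands for the part that bears it (a point fixed in the world has none). Each returns a list of dicts, best first, with "score" (0 to 1); they miss things now and then, are a little off and sometimes report something else, mostly with a low value. They report only what shows in the picture. A call takes as long as a camera call.
- optics.cut_out(name, camera): "mask" (400x640 bool, what is visible of it) and "box" ([left, top, right, bottom] in pixels, round what is visible of it).
The state is a dict: "clock": time; "q": joint angles; "qd": joint speeds; "tau": joint torques, N m; "position": TCP position; "tcp_rot": TCP orientation; "force": force on the tool from outside, world axes, zero at the start; "ft_torque": the same for the moment, N m; "opening": opening from 0.0 (shut) to 1.0 (fully open); "gripper_force": force on a finger pad.
Only numpy, scipy, OpenCV 4.12 (cv2) and the standard library are available. Lean on these libraries where they do the work, as an engineer would, in place of code of your own. Each camera call takes 0.05 s, during which the arm holds its last target. There are 200 camera calls.

### The job

The rack holds three bandsaw blade guides that look alike, each with a spring-loaded pad: in one the feeler blade slides down with a light, steady drag, one is seized and refuses it, and one has gone slack and takes it with no drag. Take the feeler from its wooden stand and try it in all three in turn, from the robot's left (+y end of the rack) to its right, well into the mouth of each but never forcing it (the seized guide must not be driven open). Then leave the feeler pushed fully down in the good guide, upright and let go, with the other things on the bench left alone.

Things in the scene. Friction and masses are not known exactly. Their poses are not given: they have to be found in the camera images.
- feeler: Loose steel feeler with wooden grip, 0.12 kg, upright in its stand, 105 mm tall. Origin: centre of the blade's bottom end; z up, x along the blade's width, y through its thickness. Blade 25 mm (x) by 6 mm (y), z = 0 to 60, bottom edge rounded, radius 3. Grip 30 mm (x) by 14 mm (y), z = 60 to 105: take it from above, fingers closing along y.
- stand: Fixed dark wooden block 70 x 60 x 40 mm (x, y, z), origin at the centre of its underside. A slot 29 x 9 mm, 30 mm deep, in its top (floor at z = 10 mm) loosely holds the feeler, whose x and y axes start parallel to the block's. Lift straight up to clear it.
- rack: Fixed green plate 110 x 270 x 12 mm (x, y, z), origin at the centre of its underside, with three guides side by side along y, 75 mm apart, slot floors at z = 15 mm, tops at z = 60. Each: a fixed bright steel cheek on the -y side, a sprung dark steel pad on the +y side, 36 mm long in x, slot open at its x ends, grey housing behind the pad. Which guide is good, seized or slack varies and cannot be seen.
- slot_left (a point): Slot floor point of the guide at the rack's +y end (rack y = +75 mm), axes parallel to the rack's: the feeler's origin lies here when the blade is fully down on the solid floor, flat on the cheek (cheek face at y = -3 mm). Pad face at y = +1 mm (empty gap 4) up to height 25 mm, then slopes back to y = +5 at height 40; above that both sides flare to a mouth 16 mm wide at height 45, the top.
- slot_middle (a point): The same point of the middle guide (rack y = 0), same shape. All pads slide straight back to +y, up to 10 mm, against their spring. Good guide: the pad presses the 6 mm blade with about 4 N, plus 0.4 N for each further mm. Slack: under 0.5 N. Seized: gives only 1 mm per 20 N, so force mounts quickly once the blade's end is below a height of about 35 mm. Steel on steel friction about 0.6.
- slot_right (a point): The same point of the guide at the rack's -y end (rack y = -75 mm), same shape and axes as slot_left.
- horse_blank: Loose bystander: sawn wooden horse blank about 110 mm long, 25 mm thick, 100 mm tall, origin at the centre of its underside, standing on the bench.
- offcut: Loose bystander: wooden offcut 90 x 45 x 30 mm (x, y, z) lying on the bench, origin at the centre of its underside.
- driver: Loose bystander: screwdriver lying on the bench, about 200 mm long.

How it is judged:
By the outcome, as a careful person would: the job done as asked, in the order asked, and still so for the second after the job is handed in, with the robot touching nothing.
It also fails if it takes over 58 s, if anything falls off the work surface, if the arm or the gripper's body presses on something with over 40 N, if the wrist force passes 120 N, or if a joint passes its speed limit or range.

## Working session

There is one attempt and no reset: what is moved stays moved. The work goes in short steps, Python scripts to look and compute and a shell command to move; the robot and the scene stay as the last step left them, time stands still between calls to the robot, and variables do not carry over. Pictures are saved under pics/ and viewed, at most 10 in all, crops included, and the job is handed in when it is done.

```bash
mkdir -p pics; ls; cat > h.py <<'E'
import numpy as np, cv2
from rig import r, optics
def cam(n):
    p=optics.camera_params(n); R=cv2.Rodrigues(np.array(p["rvec"],float))[0]
    return np.array(p["K"],float),p["k1"],R,np.array(p["tvec"],float).ravel()
def proj(P,c):
    K,k1,R,t=c; q=np.atleast_2d(P)@R.T+t; s=q[:,:2]/q[:,2:]
    s=s*(1+k1*(s**2).sum(1,keepdims=True)); return s@K[:2,:2].T+K[:2,2]
def ray(uv,c):
    K,k1,R,t=c; d=np.linalg.solve(K[:2,:2],np.array(uv,float)-K[:2,2]); s=d.copy()
    for _ in range(30): s=d/(1+k1*(s@s))
    return -R.T@t, R.T@np.r_[s,1]
def onz(uv,c,z):
    o,d=ray(uv,c); return o+d*(z-o[2])/d[2]
E
python3 - <<'E'
from h import *
for n in ["scene","side"]:
    im=optics.get_image(n); cv2.imwrite(f"pics/{n}0.png",im[:,:,::-1]); c=cam(n)
    print(n,"campos",(-c[2].T@c[3]).round(),c[0][0,0],c[1])
    for o in ["feeler","stand","rack","horse_blank","offcut","driver"]:
        for d in optics.cut_out(o,n)[:2]:
            v,u=np.nonzero(d["mask"]); b=d["box"]
            print(o,round(d["score"],2),np.round(b),round(u.mean()),round(v.mean()),len(u),onz((u.mean(),v.mean()),c,20).round())
print(r.sense()["clock"])
E
```

```text
pics
scene campos [1515. -339.  813.] 458.9536845064338 -0.12153404681990693
feeler 0.74 [354. 146. 361. 167.] 355 154 154 [440. 286.  20.]
stand 0.55 [345. 161. 366. 184.] 354 172 483 [526. 234.  20.]
stand 0.26 [209. 175. 307. 227.] 254 203 1837 [538. -87.  20.]
rack 0.6 [208. 173. 309. 228.] 254 203 1893 [537. -87.  20.]
horse_blank 0.91 [230. 228. 258. 290.] 245 259 813 [ 735. -176.   20.]
offcut 0.57 [328. 228. 359. 267.] 342 248 677 [799.  52.  20.]
driver 0.51 [386. 155. 438. 183.] 403 165 291 [556. 394.  20.]
side campos [  39. -449.  566.] 431.7647608695106 -0.0897067077404259
feeler 0.75 [225. 163. 244. 198.] 235 180 432 [583. 318.  20.]
stand 0.91 [215. 186. 257. 220.] 237 203 908 [521. 232.  20.]
rack 0.63 [259. 233. 410. 321.] 340 280 4759 [494. -99.  20.]
horse_blank 0.74 [444. 208. 475. 249.] 457 225 915 [ 800. -172.   20.]
horse_blank 0.53 [261. 232. 409. 323.] 340 280 4660 [494. -99.  20.]
offcut 0.79 [357. 177. 390. 205.] 371 189 718 [786.  50.  20.]
driver 0.76 [185. 155. 236. 192.] 203 177 382 [534. 386.  20.]
0.7
```

View pics.

View pics/side0.png

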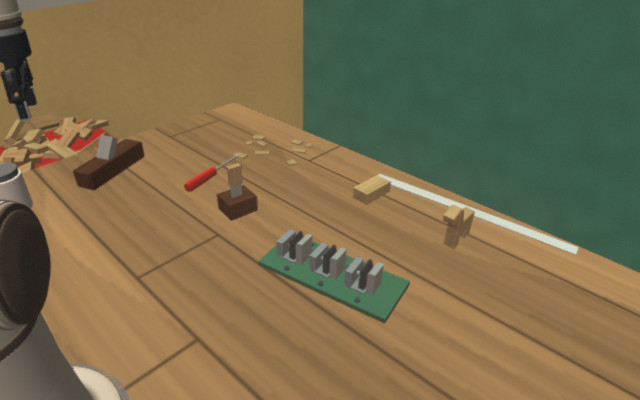

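View pics/scene0.png

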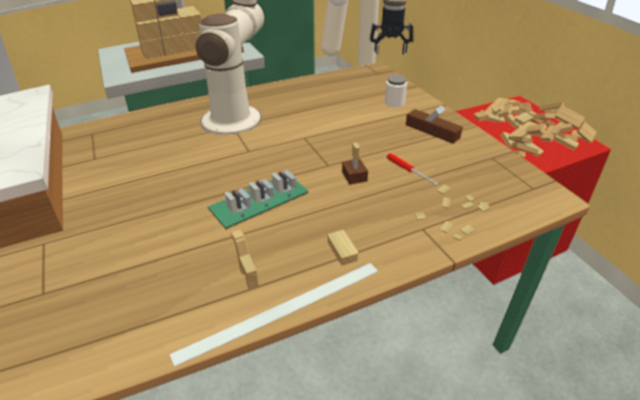

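```bash
python3 - <<'E'
from h import *
s=r.sense(); c=cam("wrist"); R=s["tcp_rot"]; print(np.round(R,2))
p=-c[2].T@c[3]; print(p, c[2].T[:,2], "tool frame:",np.array(R).T@(p-s["position"]),c[0][0,0])
# rack corner fit from masks, both views
from scipy.optimize import least_squares
obs=[]
for n in ["scene","side"]:
    optics.get_image(n)
    for o,z in [("rack",0),("stand",0)]:
        d=optics.cut_out(o,n)[0]; 
        k=cv2.findContours(d["mask"].astype(np.uint8),0,2)[0]; k=max(k,key=cv2.contourArea)[:,0]
        h=cv2.convexHull(k)[:,0]; print(n,o,cv2.approxPolyDP(h,3,True)[:,0].tolist())
E
```

```text
[[-0.92  0.4   0.  ]
 [ 0.4   0.92  0.  ]
 [-0.    0.   -1.  ]]
[154.85040127 558.92428767 374.62815473] [ 0.28746343 -0.12566146 -0.94951249] tool frame: [  81.83135075   -0.79502895 -177.01098739] 350.6540944494019Traceback (most recent call last):
  File "<stdin>", line 10, in <module>
IndexError: list index out of range
```

```bash
python3 -m creep '[0,4,-5,5,0,0,8,-10,10,0,0,12,-15,12,0,0,16,-20,12,0,0,20,-25,12,0,0,22,-30,12,0,0,24,-33,12,0,0,24,-33,12,0,0,24,-33,12,0,0,24,-33,12,0]'
```

```text
clock: 1.63
position: [460.4, 210.7, 315.9]
tcp_rot: [[-0.916, 0.4, 0.001], [0.4, 0.916, 0.0], [-0.001, 0.0, -1.0]]
force: [0.6, 0.3, 0.2]
opening: 1.004
gripper_force: 0.0
```

```bash
python3 - <<'E'
from h import *
c=cam("wrist"); im=optics.get_image("wrist"); cv2.imwrite("pics/w1.png",im[:,:,::-1]); np.save("w1c.npy",np.array(c,dtype=object),allow_pickle=True)
print(r.sense()["position"])
for o,z in [("feeler",105),("stand",40),("rack",12)]:
    for d in optics.cut_out(o,"wrist")[:1]:
        k=cv2.findContours(d["mask"].astype(np.uint8),0,2)[0]; k=max(k,key=cv2.contourArea)[:,0]
        h=cv2.approxPolyDP(cv2.convexHull(k)[:,0],3,True)[:,0]
        print(o,d["score"],[(p.tolist(),onz(p,c,z)[:2].round().tolist()) for p in h])
E
```

```text
[464.74652319 204.48269877 316.53013605]
feeler 0.62 [([354, 175], [490.0, 238.0]), ([366, 190], [512.0, 244.0]), ([369, 214], [541.0, 237.0]), ([359, 213], [535.0, 226.0]), ([352, 187], [502.0, 231.0])]
stand 0.69 [([370, 150], [485.0, 269.0]), ([383, 204], [561.0, 259.0]), ([342, 213], [551.0, 202.0]), ([328, 160], [475.0, 214.0])]
rack 0.96 [([216, 171], [431.0, 61.0]), ([258, 230], [536.0, 75.0]), ([136, 312], [587.0, -182.0]), ([119, 303], [561.0, -199.0]), ([88, 264], [480.0, -205.0])]
```

View pics/w1.png

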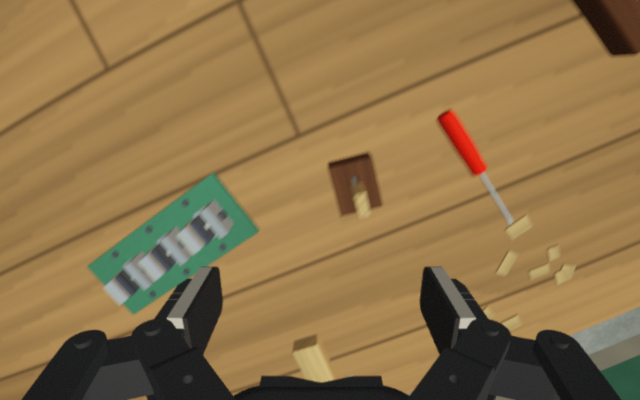

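```bash
python3 -m creep '[0,-1,2,-4,5,0,-2,4,-8,10,0,-2.5,4,-10,15,0,-2.5,4,-10,16,0,-2.5,4,-10,16,0,-2.5,4,-10,16,0,-2.5,4,-10,16]'
python3 - <<'E'
from h import *
c=cam("wrist"); im=optics.get_image("wrist"); cv2.imwrite("pics/w2.png",im[:,:,::-1]); np.save("w2c.npy",np.array(c,dtype=object),allow_pickle=True)
s=r.sense();print(s["position"],s["qd"])
for o,z in [("feeler",105),("stand",40),("rack",12)]:
    for d in optics.cut_out(o,"wrist")[:1]:
        k=cv2.findContours(d["mask"].astype(np.uint8),0,2)[0]; k=max(k,key=cv2.contourArea)[:,0]
        h=cv2.approxPolyDP(cv2.convexHull(k)[:,0],3,True)[:,0]
        print(o,d["score"],[(p.tolist(),onz(p,c,z)[:2].round().tolist()) for p in h])
E
```

```text
clock: 2.42
position: [436.4, 253.1, 218.3]
tcp_rot: [[-0.991, 0.133, 0.005], [0.133, 0.991, 0.001], [-0.005, 0.002, -1.0]]
force: [0.3, 0.5, 0.7]
opening: 1.001
gripper_force: 0.0
[436.44601517 252.90576519 218.14974675] [-0.00577075  0.00276735  0.01026123  0.00204947 -0.00272063 -0.00590178]
feeler 0.88 [([317, 232], [480.0, 243.0]), ([322, 247], [495.0, 246.0]), ([322, 291], [542.0, 240.0]), ([310, 293], [542.0, 228.0]), ([308, 255], [502.0, 232.0])]
stand 0.93 [([339, 204], [479.0, 267.0]), ([343, 213], [490.0, 270.0]), ([341, 272], [561.0, 259.0]), ([290, 270], [551.0, 202.0]), ([291, 204], [472.0, 216.0])]
rack 0.59 [([192, 254], [529.0, 81.0]), ([188, 260], [536.0, 74.0]), ([25, 311], [587.0, -183.0]), ([0, 299], [565.0, -215.0]), ([0, 234], [471.0, -167.0]), ([152, 177], [427.0, 59.0])]
```

View pics/w2.png

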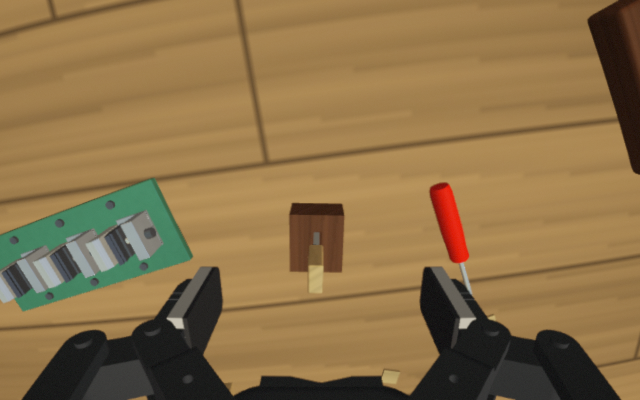

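```bash
python3 -m creep '[0,3,-0.5,-3,-1,0,6,-1,-6,-1.5,0,8.7,-1.7,-9,-1.5,0,8.7,-1.7,-9,-1.5,0,8.7,-1.7,-9,-1.5,0,8.7,-1.7,-9,-1.5]'
python3 - <<'E'
from h import *
c=cam("wrist"); im=optics.get_image("wrist"); cv2.imwrite("pics/w3.png",cv2.resize(im[200:400,200:440],None,fx=3,fy=3)[:,:,::-1])
s=r.sense();print(s["position"],np.abs(s["qd"]).max())
d=optics.cut_out("feeler","wrist")
for d in d[:1]:print(d["score"],d["box"])
for x,y in [(15,7),(15,-7),(-15,-7),(-15,7)]:
  a=np.radians(-9);print(proj([523.5+x*np.cos(a)-y*np.sin(a),235.5+x*np.sin(a)+y*np.cos(a),105],c))
E
```

```text
clock: 3.12
position: [522.0, 235.7, 126.4]
tcp_rot: [[-0.987, 0.159, 0.001], [0.159, 0.987, 0.0], [-0.001, 0.001, -1.0]]
force: [0.6, 0.7, 0.6]
opening: 1.001
gripper_force: 0.0
[522.39449255 236.05777511 127.53513695] 0.024270436071656517
0.79 [310.2, 178.2, 334.1, 255.3]
[[332.9780383  250.30515206]]
[[310.62737336 250.37160518]]
[[310.0111693  205.11119601]]
[[333.40132432 205.0423105 ]]
```

View pics/w3.png

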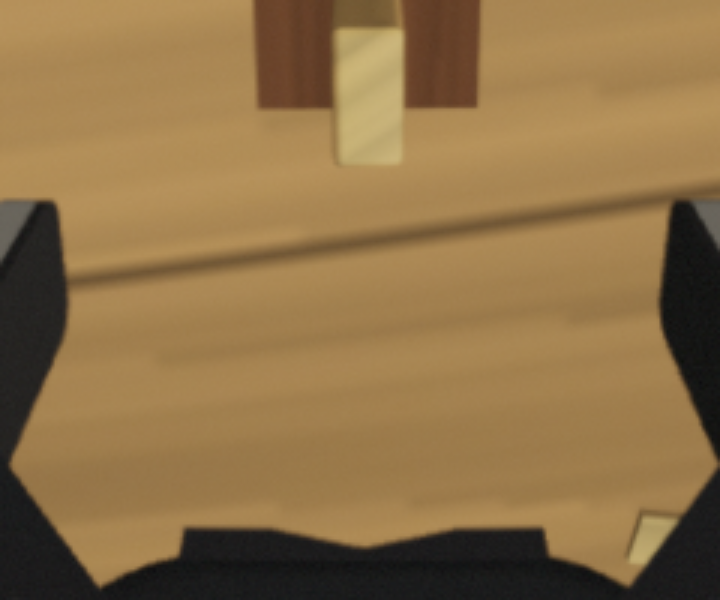

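```bash
python3 -m creep '[0,0.38,0,-2.5,0,0,0.38,0,-5,0,0,0.38,0,-5,0,0,0.38,0,-5,0,1,0.38,0,-5,0,1,0.38,0,-5,0,1,0.38,0,-5,0,1,0.38,0,-5,0,1,0.38,0,-5,0,1,0.38,0,-5,0,1,0.38,0,-5,0,1,0.38,0,-5,0,1,0.38,0,-5,0]' 60
```

```text
clock: 4.3
position: [526.0, 235.6, 76.0]
tcp_rot: [[-0.987, 0.158, 0.001], [0.158, 0.987, 0.0], [-0.001, 0.0, -1.0]]
force: [-0.3, -0.7, 3.7]
opening: 0.135
gripper_force: 58.9
```

```bash
python3 -m creep '[1,0,0,2,0,1,0,0,5,0,1,-1,-3,8,2,1,-3,-6.5,11,7,1,-6,-10,14,12,1,-9,-14,15,19,1,-12,-18,15,19,1,-12.6,-22,15,19,1,-12.6,-26.6,15,19,1,-12.6,-26.6,15,19,1,-12.6,-26.6,15,19,1,-12.6,-26.6,15,19,1,-12.6,-26.6,15,19]'
python3 - <<'E'
from h import *
c=cam("wrist"); im=optics.get_image("wrist"); cv2.imwrite("pics/w4.png",im[:,:,::-1]); np.save("w4c.npy",np.array(c,dtype=object),allow_pickle=True)
s=r.sense();print(s["position"],np.abs(s["qd"]).max(),s["force"])
for o,z in [("rack",12)]:
    for d in optics.cut_out(o,"wrist")[:1]:
        k=cv2.findContours(d["mask"].astype(np.uint8),0,2)[0]; k=max(k,key=cv2.contourArea)[:,0]
        h=cv2.approxPolyDP(cv2.convexHull(k)[:,0],3,True)[:,0]
        print(o,d["score"],[(p.tolist(),onz(p,c,z)[:2].round().tolist()) for p in h])
E
```

```text
clock: 5.38
position: [399.1, -30.1, 224.8]
tcp_rot: [[-0.985, -0.171, -0.001], [-0.171, 0.985, 0.001], [0.001, 0.001, -1.0]]
force: [0.8, -0.0, -2.1]
opening: 0.133
gripper_force: 59.1
[399.25862699 -29.57799451 224.81321401] 0.025604447823705457 [-0.06562891  1.5733842  -1.99013599]
rack 0.85 [([314, 200], [446.0, -30.0]), ([306, 223], [476.0, -35.0]), ([271, 282], [564.0, -66.0]), ([177, 282], [586.0, -186.0]), ([163, 209], [488.0, -206.0]), ([165, 202], [478.0, -204.0])]
```

View pics/w4.png

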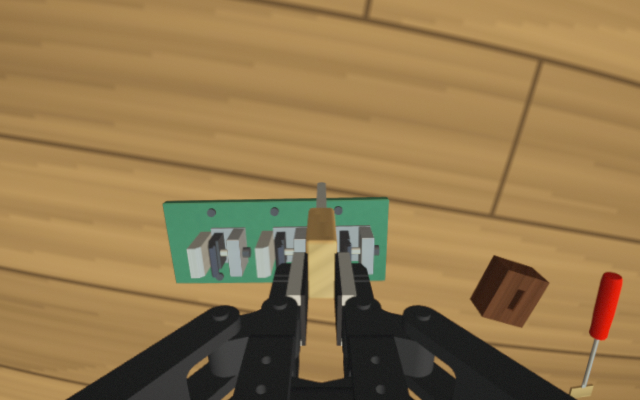

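```bash
python3 - <<'E'
from h import *
from scipy.optimize import least_squares
L=lambda f:tuple(np.load(f,allow_pickle=True))
m={'nl':(-55,-135),'nr':(-55,135),'fr':(55,135),'fl':(55,-135)}
obs=[("w4c.npy",{'nl':(165,203),'nr':(388,199),'fr':(385,281),'fl':(177,283)}),
("w1c.npy",{'nr':(216,172),'fr':(258,230),'fl':(136,312),'nl':(89,266)}),("w2c.npy",{'nr':(153,179),'fr':(192,257)})]
def T(p,v,z):
    a=p[2];return [p[0]+v[0]*np.cos(a)-v[1]*np.sin(a),p[1]+v[0]*np.sin(a)+v[1]*np.cos(a),z]
def res(p,o=obs):
    return np.concatenate([(proj(T(p,m[k],p[3]),L(f))[0]-uv) for f,d in o for k,uv in d.items()])
for o in (obs,obs[:1]):
    s=least_squares(res,[508,-63,.17,12],args=(o,)); print(s.x[:2],np.degrees(s.x[2]),s.x[3],s.fun.reshape(-1,2).round(1).tolist())
s=least_squares(res,[508,-63,.17,12],args=(obs[:1],)) if 0 else least_squares(lambda p:res(np.r_[p,12]),[508,-63,.17])
print("z=12:",s.x[:2],np.degrees(s.x[2])); p=s.x
c=L("w4c.npy")
for y in (75,0,-75): print(y,np.round(T(p,(0,y),15),1))
# check: cheek/pad tops at z60 of right guide and mid; mouth centre
for y in (75,0,-75):
  for dx,dy in((-18,-8),(18,-8),(18,8),(-18,8)): print(y,dx,dy,proj(T(p,(dx,y+dy),60),c)[0].round())
R=np.array([[-.985,-.171,0],[-.171,.985,0],[0,0,-1]]);t=np.array([399.2,-29.7,224.8])
print("blade near-bottom pred",proj(t+R@[12.5,0,66],c),proj(t+R@[-15,7,-39],c),proj(t+R@[-15,-7,-39],c),proj(t+R@[15,7,-39],c),proj(t+R@[15,-7,-39],c))
im=cv2.imread("pics/w4.png"); cv2.imwrite("pics/w4c.png",cv2.resize(im[170:310,150:410],None,fx=3,fy=3,interpolation=2))
E
```

```text
[510.49407791 -65.4035998 ] 10.972255278053717 6.907719504936558 [[-1.7, 0.1], [0.1, -0.3], [-0.6, -1.2], [0.2, -0.3], [-1.7, -0.9], [3.1, -0.3], [-0.0, 0.7], [0.3, -1.5], [-0.2, -0.1], [0.9, 2.3]]
[511.15506372 -64.69339736] 10.760310203475184 6.424181559666019 [[-0.9, 0.2], [0.6, 0.6], [-0.4, -0.6], [0.7, -0.3]]
z=12: [508.87281386 -63.88438082] 10.936402059206781
75 [494.6   9.8  15. ]
0 [508.9 -63.9  15. ]
-75 [ 523.1 -137.5   15. ]
75 -18 -8 [334. 247.]
75 18 -8 [335. 276.]
75 18 8 [349. 276.]
75 -18 8 [349. 246.]
0 -18 -8 [265. 248.]
0 18 -8 [267. 277.]
0 18 8 [281. 277.]
0 -18 8 [279. 248.]
-75 -18 -8 [196. 249.]
-75 18 -8 [201. 278.]
-75 18 8 [215. 278.]
-75 -18 8 [211. 249.]
blade near-bottom pred [[321.35072363 186.62638399]] [[337.08827313 306.08005074]] [[306.91245661 306.12214531]] [[338.15627668 247.6538396 ]] [[305.94222983 247.68977693]]
```

View pics/w4c.png

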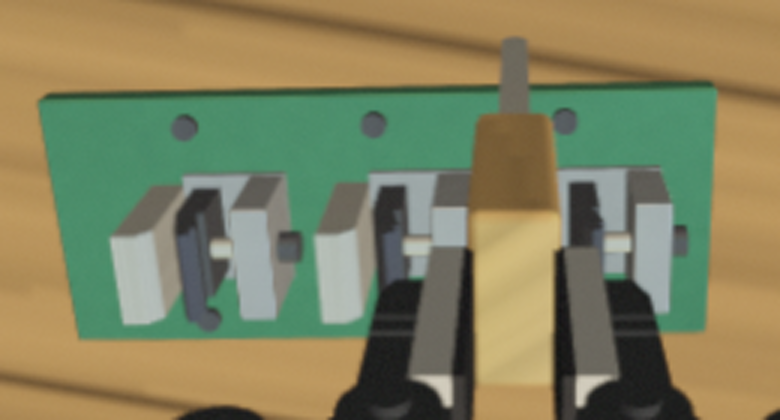

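```bash
python3 -m creep '[1,3,1.5,0,1,1,6,2.5,-2,1,1,9,3.8,-4,1,1,9.9,4.1,-7,1,1,9.9,4.1,-9,1,1,9.9,4.1,-9,1,1,9.9,4.1,-9,1,1,9.9,4.1,-9,1,1,9.9,4.1,-9,1]'
python3 - <<'E'
from h import *
c=cam("wrist"); im=optics.get_image("wrist"); np.save("w5c.npy",np.array(c,dtype=object),allow_pickle=True)
s=r.sense();print(s["position"],np.abs(s["qd"]).max(),s["force"],s["clock"])
cv2.imwrite("pics/w5.png",cv2.resize(im[130:330,220:420],None,fx=3,fy=3,interpolation=2)[:,:,::-1])
p=[508.9,-63.9,np.radians(10.9)]
def T(v,z):
    a=p[2];return [p[0]+v[0]*np.cos(a)-v[1]*np.sin(a),p[1]+v[0]*np.sin(a)+v[1]*np.cos(a),z]
for x,y,z in [(-18,72,40),(-18,72,55),(-18,67,60),(-18,80,55),(-18,83,60),(18,72,55),(18,80,55)]: print(x,y-75,z,((proj(T((x,y),z),c)[0]-[220,130])*3).round())
E
```

```text
clock: 6.23
position: [499.7, 10.6, 137.5]
tcp_rot: [[-0.982, -0.19, 0.004], [-0.19, 0.982, -0.001], [-0.003, -0.002, -1.0]]
force: [-0.3, 0.2, -1.6]
opening: 0.137
gripper_force: 59.1
[499.70076545  10.40468197 137.48061742] 0.007220037496890733 [-0.07942036 -0.25984338 -1.38225585] 6.2833
-18 -3 40 [292.  97.]
-18 -3 55 [292. 110.]
-18 -8 60 [271. 114.]
-18 5 55 [323. 110.]
-18 8 60 [336. 114.]
18 -3 55 [292. 244.]
18 5 55 [322. 244.]
```

View pics/w5.png

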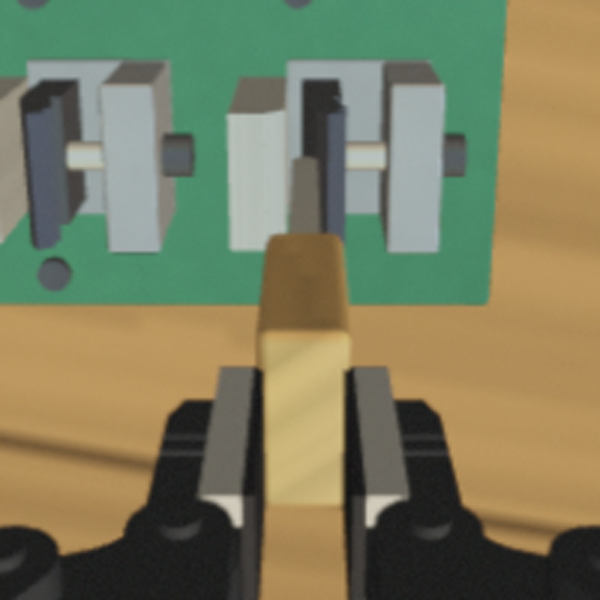

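```bash
python3 -m creep '[1,-0.3,0,0,0,1,-0.3,0,-0.8,0,1,-0.3,0,-1.5,0,1,-0.3,0,-1.5,0,1,-0.3,0,-1.5,0,1,-0.3,0,-1.5,0]'
```

```text
clock: 6.78
position: [495.3, 10.5, 120.1]
tcp_rot: [[-0.982, -0.189, -0.001], [-0.189, 0.982, 0.0], [0.001, 0.0, -1.0]]
force: [-0.1, -1.0, -1.2]
opening: 0.135
gripper_force: 59.1
```

```bash
python3 -m creep '[1,0,0,-0.2,0,1,0,0,-0.4,0,1,0,0,-0.5,0,1,0,0,-0.5,0,1,0,0,-0.5,0]'
```

```text
clock: 7.2
position: [495.5, 10.4, 115.3]
tcp_rot: [[-0.982, -0.189, 0.0], [-0.189, 0.982, -0.0], [-0.0, -0.0, -1.0]]
force: [-0.2, -1.5, -2.1]
opening: 0.132
gripper_force: 59.1
```

```bash
python3 -m creep '[1,0,0,-0.1,0,1,0,0,-0.2,0,1,0,0,-0.2,0,1,0,0,-0.2,0]'; python3 -m creep '[1,0,0,-0.1,0,1,0,0,-0.15,0,1,0,0,-0.15,0,1,0,0,-0.15,0]'
```

```text
clock: 7.53
position: [495.6, 10.4, 113.4]
tcp_rot: [[-0.982, -0.189, 0.0], [-0.189, 0.982, -0.0], [-0.0, -0.0, -1.0]]
force: [0.5, -1.5, -0.8]
opening: 0.136
gripper_force: 59.2
clock: 7.87
position: [495.6, 10.4, 111.9]
tcp_rot: [[-0.982, -0.189, 0.0], [-0.189, 0.982, -0.0], [-0.0, -0.0, -1.0]]
force: [0.3, -2.7, 0.2]
opening: 0.133
gripper_force: 59.3
```

```bash
python3 -m creep '[1,0,0,-0.1,0,1,0,0,-0.15,0,1,0,0,-0.15,0,1,0,0,-0.15,0]'; python3 -m creep '[1,0,0,-0.1,0,1,0,0,-0.15,0,1,0,0,-0.15,0,1,0,0,-0.15,0]'
```

```text
clock: 8.2
position: [495.6, 10.4, 110.4]
tcp_rot: [[-0.982, -0.189, 0.0], [-0.189, 0.982, -0.0], [-0.0, -0.0, -1.0]]
force: [0.3, -2.8, 0.1]
opening: 0.134
gripper_force: 59.4
clock: 8.53
position: [495.7, 10.5, 109.1]
tcp_rot: [[-0.982, -0.189, 0.001], [-0.189, 0.982, -0.0], [-0.0, -0.0, -1.0]]
force: [0.7, -1.6, 3.0]
opening: 0.134
gripper_force: 59.7
```

```bash
python3 -m creep '[1,0,0,-0.1,0,1,0,0,-0.2,0,1,0,0,-0.2,0,1,0,0,-0.2,0]'; python3 -m creep '[1,0,0,-0.1,0,1,0,0,-0.2,0,1,0,0,-0.2,0,1,0,0,-0.2,0]'
```

```text
clock: 8.87
position: [495.4, 10.5, 106.7]
tcp_rot: [[-0.982, -0.189, -0.0], [-0.189, 0.982, -0.0], [0.0, -0.0, -1.0]]
force: [0.6, -1.7, 3.2]
opening: 0.134
gripper_force: 59.6
clock: 9.2
position: [495.4, 10.5, 104.7]
tcp_rot: [[-0.982, -0.189, -0.0], [-0.189, 0.982, 0.0], [0.0, 0.0, -1.0]]
force: [1.4, -3.0, 4.0]
opening: 0.134
gripper_force: 59.6
```

```bash
python3 -m creep '[1,0,0,1.5,0,1,0,0,3.5,0,1,0,0,3.5,0,1,0.7,-3.7,3.5,0,1,1.42,-7.36,3.5,0,1,1.42,-7.36,3.5,0,1,1.42,-7.36,3.5,0,1,1.42,-7.36,2.6,0,1,1.42,-7.36,1.6,0,1,1.42,-7.36,1.6,0,1,1.42,-7.36,1.6,0]'; python3 -m creep '[1,0,0,-0.2,0,1,0,0,-0.4,0,1,0,0,-0.5,0,1,0,0,-0.5,0,1,0,0,-0.5,0]'
```

```text
clock: 10.12
position: [508.6, -62.2, 119.4]
tcp_rot: [[-0.982, -0.19, -0.002], [-0.19, 0.982, 0.0], [0.002, 0.001, -1.0]]
force: [0.5, -1.5, -1.8]
opening: 0.133
gripper_force: 59.3
clock: 10.53
position: [509.7, -63.0, 115.9]
tcp_rot: [[-0.982, -0.189, 0.0], [-0.189, 0.982, -0.0], [-0.0, -0.0, -1.0]]
force: [1.2, -1.8, -1.5]
opening: 0.137
gripper_force: 59.3
```

```bash
python3 -m creep '[1,0,0,-0.1,0,1,0,0,-0.15,0,1,0,0,-0.15,0,1,0,0,-0.15,0]'; python3 -m creep '[1,0,0,-0.05,0,1,0,0,-0.1,0,1,0,0,-0.1,0,1,0,0,-0.1,0]'
```

```text
clock: 10.87
position: [509.8, -63.2, 114.5]
tcp_rot: [[-0.982, -0.189, 0.0], [-0.189, 0.982, -0.0], [-0.0, -0.0, -1.0]]
force: [-1.1, -1.0, 0.5]
opening: 0.135
gripper_force: 59.4
clock: 11.2
position: [509.7, -63.2, 113.4]
tcp_rot: [[-0.982, -0.189, 0.0], [-0.189, 0.982, -0.0], [-0.0, -0.0, -1.0]]
force: [0.9, -3.1, -0.7]
opening: 0.137
gripper_force: 59.5
```

```bash
python3 -m creep '[1,0,0,-0.05,0,1,0,0,-0.1,0,1,0,0,-0.1,0,1,0,0,-0.1,0]'
```

```text
clock: 11.53
position: [509.7, -63.1, 112.4]
tcp_rot: [[-0.982, -0.189, 0.0], [-0.189, 0.982, -0.0], [-0.0, -0.0, -1.0]]
force: [0.8, -2.5, 0.4]
opening: 0.135
gripper_force: 59.5
```

```bash
python3 -m creep '[1,0,0,-0.05,0,1,0,0,-0.1,0,1,0,0,-0.1,0,1,0,0,-0.1,0]'
```

```text
clock: 11.87
position: [509.7, -63.1, 111.3]
tcp_rot: [[-0.982, -0.189, 0.0], [-0.189, 0.982, -0.0], [-0.0, -0.0, -1.0]]
force: [0.7, -3.2, 0.9]
opening: 0.137
gripper_force: 59.5
```

```bash
python3 -m creep '[1,0,0,-0.05,0,1,0,0,-0.1,0,1,0,0,-0.1,0,1,0,0,-0.1,0]'
```

```text
clock: 12.2
position: [509.7, -63.1, 110.4]
tcp_rot: [[-0.982, -0.189, 0.0], [-0.189, 0.982, -0.0], [-0.0, -0.0, -1.0]]
force: [1.1, -2.0, 2.1]
opening: 0.134
gripper_force: 59.6
```

```bash
python3 -m creep '[1,0,0,-0.05,0,1,0,0,-0.1,0,1,0,0,-0.1,0,1,0,0,-0.1,0]'
```

```text
clock: 12.53
position: [510.2, -63.3, 110.1]
tcp_rot: [[-0.982, -0.189, 0.001], [-0.189, 0.982, -0.0], [-0.001, -0.001, -1.0]]
force: [-0.3, -2.8, 5.0]
opening: 0.136
gripper_force: 60.1
```

```bash
python3 - <<'E'
from h import *
# average the noise: sense after tiny camera waits
f=[]
for _ in range(6): optics.get_image("side"); s=r.sense(); f.append(np.r_[s["force"],s["ft_torque"]])
print(np.mean(f,0).round(2),np.std(f,0).round(2))
E
```

```text
[-0.05 -1.97  5.38 -0.61 -0.04  0.  ] [0.4  0.85 0.54 0.02 0.03 0.03]
```

```bash
python3 -m creep '[1,0,0,-0.04,0,1,0,0,-0.08,0,1,0,0,-0.08,0,1,0,0,-0.08,0]'
```

```text
clock: 13.17
position: [510.6, -63.3, 109.8]
tcp_rot: [[-0.982, -0.189, 0.002], [-0.189, 0.982, -0.001], [-0.002, -0.001, -1.0]]
force: [-0.5, -1.4, 7.8]
opening: 0.133
gripper_force: 60.4
```

```bash
python3 - <<'E'
from h import *
f=[]
for _ in range(4): optics.get_image("side"); s=r.sense(); f.append(np.r_[s["force"],s["position"]])
print(np.mean(f,0).round(2))
E
```

```text
[ 1.8000e-01 -2.0200e+00  7.3200e+00  5.1059e+02 -6.3360e+01  1.0985e+02]
```

```bash
python3 -m creep '[1,0,0,1,0,1,0,0,3,0,1,0,0,3,0,1,0.7,-3.7,3,0,1,1.42,-7.36,3,0,1,1.42,-7.36,3,0,1,1.42,-7.36,3,0,1,1.42,-7.36,2,0,1,1.42,-7.36,1.2,0,1,1.42,-7.36,1.2,0,1,1.42,-7.36,1.2,0]'; python3 -m creep '[1,0,0,-0.2,0,1,0,0,-0.4,0,1,0,0,-0.5,0,1,0,0,-0.5,0,1,0,0,-0.5,0]'
```

```text
clock: 14.28
position: [522.7, -135.2, 119.0]
tcp_rot: [[-0.982, -0.19, -0.003], [-0.19, 0.982, 0.002], [0.002, 0.002, -1.0]]
force: [0.4, 0.5, -0.2]
opening: 0.133
gripper_force: 59.4
clock: 14.7
position: [523.9, -136.6, 115.6]
tcp_rot: [[-0.982, -0.189, 0.0], [-0.189, 0.982, -0.0], [-0.0, -0.0, -1.0]]
force: [-0.2, -0.3, -1.9]
opening: 0.137
gripper_force: 59.4
```

```bash
python3 -m creep '[1,0,0,-0.1,0,1,0,0,-0.15,0,1,0,0,-0.15,0,1,0,0,-0.15,0]'; python3 -m creep '[1,0,0,-0.05,0,1,0,0,-0.1,0,1,0,0,-0.1,0,1,0,0,-0.1,0]'
```

```text
clock: 15.03
position: [523.9, -136.7, 114.1]
tcp_rot: [[-0.982, -0.189, 0.0], [-0.189, 0.982, -0.0], [-0.0, -0.0, -1.0]]
force: [0.3, -0.7, -1.5]
opening: 0.137
gripper_force: 59.4
clock: 15.37
position: [523.9, -136.6, 113.0]
tcp_rot: [[-0.982, -0.189, -0.0], [-0.189, 0.982, 0.0], [0.0, 0.0, -1.0]]
force: [0.1, -0.5, -1.0]
opening: 0.134
gripper_force: 59.4
```

```bash
python3 -m creep '[1,0,0,-0.1,0,1,0,0,-0.2,0,1,0,0,-0.2,0,1,0,0,-0.2,0]'; python3 -m creep '[1,0,0,-0.1,0,1,0,0,-0.15,0,1,0,0,-0.15,0,1,0,0,-0.15,0]'
```

```text
clock: 15.7
position: [523.7, -136.6, 110.9]
tcp_rot: [[-0.982, -0.189, -0.0], [-0.189, 0.982, 0.0], [0.0, 0.0, -1.0]]
force: [-0.2, -0.3, -0.9]
opening: 0.131
gripper_force: 59.4
clock: 16.03
position: [523.8, -136.6, 109.5]
tcp_rot: [[-0.982, -0.189, -0.0], [-0.189, 0.982, 0.0], [0.0, 0.0, -1.0]]
force: [0.1, -0.4, -1.4]
opening: 0.135
gripper_force: 59.4
```

```bash
python3 -m creep '[1,0,0,-0.1,0,1,0,0,-0.2,0,1,0,0,-0.2,0,1,0,0,-0.2,0]'
```

```text
clock: 16.37
position: [523.8, -136.6, 107.5]
tcp_rot: [[-0.982, -0.189, -0.0], [-0.189, 0.982, 0.0], [0.0, 0.0, -1.0]]
force: [0.3, 0.0, -1.0]
opening: 0.134
gripper_force: 59.4
```

```bash
python3 -m creep '[1,0,0,-0.1,0,1,0,0,-0.2,0,1,0,0,-0.3,0,1,0,0,-0.3,0,1,0,0,-0.3,0]'
```

```text
clock: 16.78
position: [523.8, -136.6, 104.4]
tcp_rot: [[-0.982, -0.189, -0.0], [-0.189, 0.982, 0.0], [0.0, 0.0, -1.0]]
force: [-0.1, -0.7, -1.0]
opening: 0.134
gripper_force: 59.4
```

```bash
python3 -m creep '[1,0,0,1.5,0,1,0,0,3.5,0,1,0,0,3.5,0,1,-0.7,3.7,3.5,0,1,-1.42,7.36,3.5,0,1,-2.1,11,3.5,0,1,-2.84,14.72,3.5,0,1,-2.84,14.72,3.5,0,1,-2.84,14.72,3.5,0,1,-2.84,14.72,2.5,0,1,-2.84,14.72,1.5,0,1,-2.84,14.72,1,0,1,-2.84,14.72,1,0,1,-2.84,14.72,1,0]'
```

```text
clock: 17.95
position: [495.0, 9.6, 113.7]
tcp_rot: [[-0.982, -0.188, -0.002], [-0.188, 0.982, -0.0], [0.002, 0.0, -1.0]]
force: [0.1, -0.6, -1.0]
opening: 0.133
gripper_force: 59.5
```

```bash
python3 -m creep '[1,0,0,-0.2,0,1,0,0,-0.4,0,1,0,0,-0.6,0,1,0,0,-0.8,0,1,0,0,-1,0,1,0,0,-1,0,1,0,0,-1,0]'; python3 -m creep '[1,0,0,-0.2,0,1,0,0,-0.4,0,1,0,0,-0.6,0,1,0,0,-0.8,0,1,0,0,-1,0,1,0,0,-1,0,1,0,0,-1,0]'
```

```text
clock: 18.53
position: [495.9, 10.4, 104.9]
tcp_rot: [[-0.982, -0.189, 0.001], [-0.189, 0.982, -0.0], [-0.001, -0.001, -1.0]]
force: [1.5, -2.1, 2.9]
opening: 0.131
gripper_force: 60.1
clock: 19.12
position: [494.8, 10.6, 93.8]
tcp_rot: [[-0.982, -0.189, -0.001], [-0.189, 0.982, 0.0], [0.001, 0.0, -1.0]]
force: [0.9, -2.3, -2.1]
opening: 0.137
gripper_force: 59.5
```

```bash
python3 -m creep '[1,0,0,-0.2,0,1,0,0,-0.4,0,1,0,0,-0.6,0,1,0,0,-0.8,0,1,0,0,-0.9,0,1,0,0,-0.9,0]'; python3 -m creep '[1,0,0,-0.1,0,1,0,0,-0.2,0,1,0,0,-0.2,0,1,0,0,-0.2,0]'
```

```text
clock: 19.62
position: [495.3, 10.5, 85.2]
tcp_rot: [[-0.982, -0.189, -0.0], [-0.189, 0.982, -0.0], [0.0, 0.0, -1.0]]
force: [0.5, -3.5, -0.4]
opening: 0.129
gripper_force: 59.7
clock: 19.95
position: [495.4, 10.5, 83.4]
tcp_rot: [[-0.982, -0.189, -0.0], [-0.189, 0.982, -0.0], [0.0, 0.0, -1.0]]
force: [0.7, -2.2, 0.5]
opening: 0.135
gripper_force: 59.8
```

```bash
python3 -m creep '[1,0,0,-0.1,0,1,0,0,-0.2,0,1,0,0,-0.2,0,1,0,0,-0.2,0]'
```

```text
clock: 20.28
position: [495.4, 10.5, 81.4]
tcp_rot: [[-0.982, -0.189, -0.0], [-0.189, 0.982, -0.0], [0.0, 0.0, -1.0]]
force: [1.2, -4.3, 0.3]
opening: 0.134
gripper_force: 59.8
```

```bash
python3 -m creep '[1,0,0,-0.05,0,1,0,0,-0.1,0,1,0,0,-0.1,0,1,0,0,-0.1,0]'; python3 -m creep '[1,0,0,-0.05,0,1,0,0,-0.1,0,1,0,0,-0.1,0,1,0,0,-0.1,0]'
```

```text
clock: 20.62
position: [495.7, 10.5, 80.9]
tcp_rot: [[-0.982, -0.189, 0.001], [-0.189, 0.982, -0.0], [-0.0, -0.0, -1.0]]
force: [-0.0, -2.8, 5.5]
opening: 0.136
gripper_force: 60.2
clock: 20.95
position: [496.4, 10.4, 80.8]
tcp_rot: [[-0.982, -0.189, 0.002], [-0.189, 0.982, -0.0], [-0.002, -0.001, -1.0]]
force: [-1.3, -3.3, 9.5]
opening: 0.135
gripper_force: 60.8
```

```bash
python3 -m creep '[1,0,0,-0.05,0,1,0,0,-0.1,0,1,0,0,-0.1,0,1,0,0,-0.1,0]'
```

```text
clock: 21.28
position: [497.1, 10.2, 80.7]
tcp_rot: [[-0.982, -0.189, 0.003], [-0.189, 0.982, -0.001], [-0.003, -0.001, -1.0]]
force: [-1.6, -3.3, 13.4]
opening: 0.136
gripper_force: 61.3
```

```bash
python3 -m creep '[1,0,-0.04,0.15,0,1,0.015,-0.08,0.25,0,1,0.015,-0.08,0.25,0,1,0.015,-0.08,0.25,0]'; python3 -m creep '[0.8,0,0,0,0,0.7,0,0,0,0,0.5,0,0,0,0,0.5,0,0,0,0,0.5,0,0,0,0,0.5,0,0,0,0]'
```

```text
clock: 21.62
position: [495.6, 9.8, 81.0]
tcp_rot: [[-0.982, -0.189, -0.0], [-0.189, 0.982, 0.0], [-0.0, 0.0, -1.0]]
force: [0.5, -2.6, 3.3]
opening: 0.133
gripper_force: 60.0
clock: 22.12
position: [495.3, 10.0, 80.8]
tcp_rot: [[-0.982, -0.189, -0.001], [-0.189, 0.982, 0.0], [0.001, 0.0, -1.0]]
force: [-0.1, -0.1, -0.7]
opening: 0.498
gripper_force: 0.0
```

Raise, back off toward the robot, and look.

```bash
python3 -m creep '[0.5,0,0,2,0,0.5,0,0,5,0,0.5,0,0,8,0,0.5,0,0,11,0,0.5,-4,-0.8,13,0,0.5,-8,-1.6,14,0,0.5,-9,-1.8,14,0,0.5,-9,-1.8,14,0,0.5,-9,-1.8,14,0,0.5,-9,-1.8,14,0]'
python3 - <<'E'
from h import *
c=cam("wrist"); im=optics.get_image("wrist"); s=r.sense(); print(s["position"],s["clock"])
a=cv2.resize(im[130:350,200:500],None,fx=2.6,fy=2.6,interpolation=2)
cv2.imwrite("pics/w6.png",a[:,:,::-1])
e=np.radians(10.9);o=np.array([494.6,9.8])
for x,y,z in [(15,7,120),(15,-7,120),(-15,-7,120),(-15,7,120)]:
  q=o+[x*np.cos(e)-y*np.sin(e),x*np.sin(e)+y*np.cos(e)];print(((proj([*q,z],c)[0]-[200,130])*2.6).round())
for n in("side","scene"):
    im=optics.get_image(n); k=cam(n)
    for d in optics.cut_out("feeler",n)[:1]: print(n,d["score"],d["box"],proj([*o,120],k).round(),proj([*o,75],k).round())
E
```

```text
clock: 22.95
position: [406.1, -8.1, 220.8]
tcp_rot: [[-0.982, -0.189, 0.0], [-0.189, 0.982, 0.0], [-0.0, 0.0, -1.0]]
force: [0.1, 0.6, -0.7]
opening: 0.501
gripper_force: 0.0
[406.08313312  -8.09071101 220.67648456] 23.0
[336. 438.]
[297. 438.]
[296. 364.]
[337. 364.]
side 0.68 [291.7, 204.4, 304.8, 246.5] [[298. 210.]] [[298. 230.]]
scene 0.49 [276.6, 157.2, 285.0, 178.8] [[279. 157.]] [[279. 170.]]
```

View pics/w6.png

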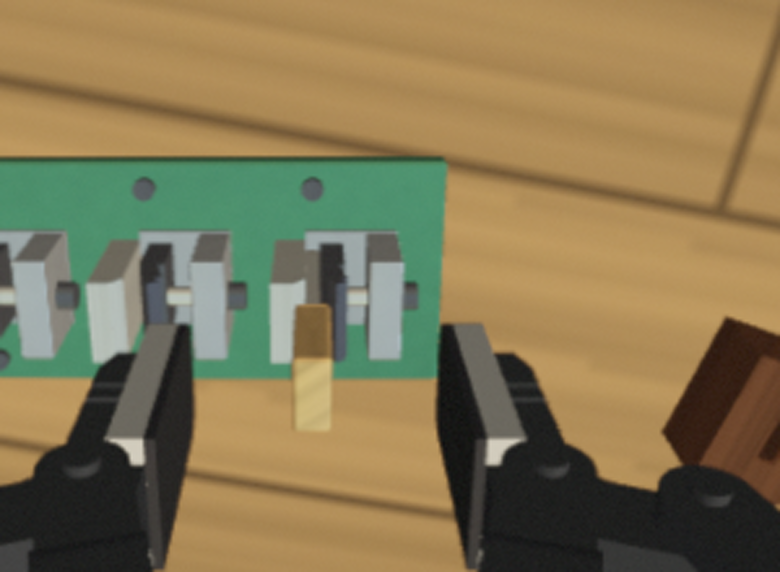

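The picture shows the feeler standing in the left guide. Its grip top is at crop columns 293–331, rows 358–431, within about 3 mm of where a fully seated feeler should appear. The blade is flat between cheek and pad, and the gripper is clear.

```bash
python3 -c "
from rig import r
print(r.job_done())"
```

```text
the job is handed in; nothing more can be done
None
```

I tried the feeler left to right: left was good (about 5 N steady drag), middle was seized (stopped at about 9 N, not forced) and right was slack. I left it fully down, upright and released in the left guide, and handed the job in at about 23 s.

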